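Put the kettle on: shut its lid, then press the switch

ROBOT

A 6-joint arm with a two-finger parallel gripper is mounted at the origin on a cart in front of the work surface, level with it; the furniture and walls round the work are solid. World frame = base frame: x ahead of the robot, y to its left, z up, the work surface at z = 0. Lengths are in m, angles in rad, forces in N, time in s.
With the tool pointing down it reaches from about 0.35 to 0.775 m from the base axis. Payload 7.3 kg.
Tool frame: the origin (TCP) lies midway between the tips of the shut fingers; the grasp point (between the pads) lies 19 mm behind it (robot.grip_depth is the z of the grasp point in the tool frame, in m); z points along the fingers, y is the line along which they close (so a half turn about z gives the same grasp; the last joint's range is limited). The gripper opens to 92 mm and grips with 3 to 60 N. Pads are 19 mm wide; open, the fingers measure 130 mm over their backs; the gripper's body (75 mm by 190 mm) begins 47 mm behind the grasp point.
Start: joints at [1.023, 0.342, 1.524, -0, 1.275, -0.146], TCP at [0.205, 0.483, 0.227] pointing down, gripper open.
Joint ranges: [-2.53, 2.53], [-0.77, 2.02], [0.04, 2.7], [-1, 4.14], [0.28, 2.66], [-3.11, 3.11]. Speed limits (rad/s): [2.57, 2.57, 3.14, 3.14, 3.14, 3.14].

INTERFACE

Orientations are given as [roll, pitch, yaw] about the fixed x, y, z axes, in that order (R = Rz(yaw) Ry(pitch) Rx(roll)).
In Python, from cell import robot, viewer gives the robot as it stands.
- The arm moves only by the tool step_arm, never from a script. Its argument "increments" is a list of rows, each an object with "delta_pos": the shift along the tool's x, y, z in cm, a list of three; "dr": the turn, a rotation vector about the tool's x, y, z in degrees, a list of three; "fingers": the closure, from -1 (fully open) to 1 (shut), so that 0 is half open. In form: [{"delta_pos": [tx, ty, tz], "dr": [wx, wy, wz], "fingers": fingers}, ...]. A call has exactly 5 rows; each row is the pose to reach, as a shift and turn from the pose commanded when the call began, along the tool's axes at that moment; what a row does not reach only later rows make up. A row lasts 1/8 s, in which the tool goes at most 62.5 mm and 10.7 degrees, less where a joint would pass 70% of its speed; a pose out of reach is approached as far as the arm can. A call with a gripper value outside its range is refused whole. The fingers move at their own pace and stop on an object; "newtons" is the grip in N (left out, the last holds). Time passes only in rows, so rows that repeat a pose let the fingers close, or fill a call up. It gives the time, the measured TCP pose, the force, the opening and the grip force at its end, in the units of the state.
- robot.observe(): the state, without advancing time (a new reading comes with each control period).
- viewer.read_camera(name): name is "side" or "top"; returns the picture (420x560x3 uint8, red, green, blue); there is no depth.
- viewer.camera_params(name): a dict with "K" (3x3 intrinsics, pixels), "T" (4x4, takes a point from camera to world coordinates). Camera axes: x right, y down, z forward; pixel columns grow to the right and rows downward; lengths in m; the calibration is good to about 2 mm. A picture is of the moment at which its call begins. camera_params takes no time and is no camera call.
- robot.hand_in(): hands the job in; it is judged then, once.
The state is a dict: "time": time; "qpos": joint angles; "qvel": joint speeds; "joint_efforts": joint torques, N m; "tool_pos": TCP position; "tool_rot": TCP orientation; "contact_force": force on the tool from outside, world axes, zero at the start; "torque": the same for the moment, N m; "opening": finger opening in m; "grip_force": force on a finger pad.
Only numpy, scipy, OpenCV 4.12 (cv2) and the standard library are available. Lean on these libraries where they do the work, as an engineer would, in place of code of your own. Each camera call takes 0.05 s, during which the arm holds its last target. There are 200 camera calls.

TASK

The kettle has just been filled and set back on its base with the lid still up, and with the lid up it would never switch itself off. Push the lid fully shut with the fingertips, then press the small black switch tab at the kettle's foot fully down to switch it on, and draw the hand back clear. Be gentle: the kettle is only touched and stays standing where it is, and the coffee grinder (keep its button unpressed), the mug, the honey jar and the teaspoon are left alone.

Things in the scene. Friction and masses are not known exactly. Their poses are not given: they have to be found in the camera images.
- kettle: Red cone-shaped electric kettle, 1 to 1.7 kg, loose on its base; slides if pushed sideways with 5 N. Origin: under its foot, 9 mm from the foot's middle towards the switch; z up, +y to the spout, -y to the switch, -x side turned to the robot. Foot 220 mm across; cone radius 112 mm at z = 31 mm, 48 mm at z = 181 mm. The lid is on top, under the loop handle.
- handle_top (a point): Top of the black loop handle, at (0, 7, 319) mm in the kettle frame. The loop is 20 mm thick in x and arches over the lid in the y-z plane; posts at y = -67 to -36 and 48 to 81 mm from z = 190 mm up. So reach the lid from the -x side, fingers leaning about 25 degrees from plumb and pointing in under the loop.
- power_base: Black round power base under the kettle, 204 mm across and 20 mm high, fixed to the worktop; origin on the worktop under its middle, z up. The kettle's origin stands 20 mm above this one.
- kettle_lid (a joint): Angle of the white lid: 0 fully shut, 0.70 wide open; starts at 0.35 to 0.6. Hinge at y = -31, z = 191 mm in the kettle frame, parallel to its x; the free edge (spout side) rises as the value grows. It stays where it is left; 1 to 2 N down near the free edge shuts it, against a firm stop.
- lid_flank (a point): A good place to push: top of the lid's flank on the -x side, near the free edge; moves with the lid. At (-28, 28, 201.5) mm in the kettle frame when shut. The lid is a shallow white dome 80 mm across, centre x = 0, y = 9 mm, rim z = 191, top z = 207 mm, with a knob 24 mm across and 20 mm high in the middle.
- kettle_switch (a joint): Angle of the black switch tab: 0 up (off, as at the start), 0.244 fully down (on). Hinge at y = -99, z = 14 mm in the kettle frame, parallel to x. It stays where it is left; 1 to 2 N down on its outer end moves it, 6 mm there, to a firm stop.
- switch_tab (a point): Middle of the top of the switch tab: (0, -115, 18) mm in the kettle frame while off; moves with it. Tab 26 mm wide (x), 7 mm thick, y = -124 to -106 mm, sticking out level from the foot at the far side from the spout. The cone rises behind it: press its outer end from above with the fingers leaning about 20 degrees, wrist further from the kettle.
- coffee_grinder: Black coffee grinder, 124 mm across, 135 mm high, loose; origin under its middle; its button is on its -x side. Leave alone.
- coffee_grinder_button (a joint): Travel of the grinder's spring button, 0 out, 0.003 m fully in. Leave alone.
- green_mug: Olive green mug, 86 mm across, 96 mm high, loose; origin under its middle. Leave alone.
- honey_jar: Honey jar with white lid, 62 mm across, 99 mm high, loose; origin under its middle. Leave alone.
- teaspoon_b: Steel teaspoon, 132 mm long, lying on the worktop; origin under its middle. Leave alone.

How it is judged:
By the outcome, as a careful person would: the job done as asked, in the order asked, and still so for the second after the job is handed in, with the robot touching nothing.
It also fails if it takes over 58 s, if anything falls off the work surface, if the arm or the gripper's body presses on something with over 40 N, if the wrist force passes 120 N, or if a joint passes its speed limit or range.

## Working session

There is one attempt and no reset: what is moved stays moved. The work goes in short steps, Python scripts to look and compute and a tool call to move; the robot and the scene stay as the last step left them, time stands still between calls to the robot, and variables do not carry over. Pictures are saved under pics/ and viewed, at most 10 in all, crops included, and the job is handed in when it is done.

Besides the shell and the picture viewer there is one more tool, called after "Call:" in YAML: its name, and indented under it one key for each argument. step_arm: Moves the arm, as the interface text tells. Its arguments: {"type":"object","properties":{"increments":{"type":"array"},"newtons":{"type":"number"}},"required":["increments"]}

```bash
ls; mkdir -p pics; python3 - <<'E'
from cell import robot, viewer
import cv2,numpy as np
for n in("side","top"):
    im=viewer.read_camera(n); cv2.imwrite(f"pics/{n}0.png",im[:,:,::-1]); p=viewer.camera_params(n); print(n,np.round(p["K"],1).tolist(),np.round(p["T"],3).tolist())
print(robot.observe())
E
```

```text
pics
side [[391.9, 0.0, 284.6], [0.0, 391.9, 207.9], [0.0, 0.0, 1.0]] [[0.937, -0.22, 0.273, 0.244], [-0.351, -0.592, 0.726, -0.632], [0.002, -0.775, -0.632, 0.782], [0.0, 0.0, 0.0, 1.0]]
top [[394.5, 0.0, 284.1], [0.0, 394.5, 205.0], [0.0, 0.0, 1.0]] [[0.011, -0.995, 0.096, 0.386], [-1.0, -0.012, -0.016, 0.031], [0.017, -0.096, -0.995, 1.066], [0.0, 0.0, 0.0, 1.0]]
{'time': 0.1, 'qpos': array([ 1.02298706e+00,  3.42661978e-01,  1.52492211e+00, -3.64393758e-06,
        1.27540462e+00, -1.45987671e-01]), 'qvel': array([ 0.00079998, -0.0013932 , -0.00140752,  0.00089567,  0.00132557,
        0.00042884]), 'joint_efforts': array([ 2.63617840e-04, -4.32006347e+01, -2.44692850e+01,  7.16845924e-02,
        5.27422631e-02, -5.83876295e-05]), 'tool_pos': array([0.20510741, 0.48287938, 0.22610961]), 'tool_rot': array([-3.14021094e+00, -1.99636086e-04,  2.73977198e+00]), 'contact_force': array([0.30037057, 0.29071776, 0.96893181]), 'torque': array([ 0.0310895 , -0.00906882,  0.02759285]), 'grip_force': 0.0, 'opening': 0.09140840153440062}
```

View pics/side0.png

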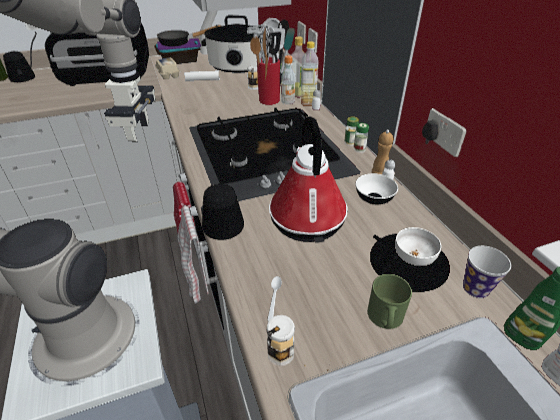

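View pics/top0.png

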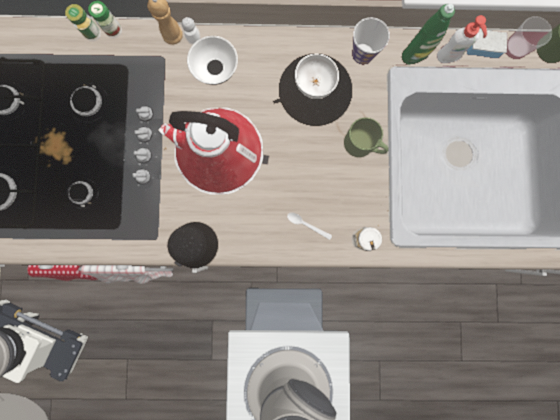

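The side view shows the kettle at about (309,195), the grinder at (222,212), the mug at (390,300) and the jar at (281,340). The top view shows the kettle centred at about (219,150), the switch tab at (265,159), the spout at (165,130) and the grinder at (193,245).

```bash
cat > h.py <<'E'
import numpy as np, cv2
from cell import robot, viewer
from scipy.spatial.transform import Rotation as Rn
P={n:viewer.camera_params(n) for n in("side","top")}
def onplane(n,uv,z):
    K,T=np.array(P[n]["K"]),np.array(P[n]["T"]); d=T[:3,:3]@np.linalg.inv(K)@[uv[0],uv[1],1]; o=T[:3,3]
    return o+d*(z-o[2])/d[2]
def proj(n,X):
    K,T=np.array(P[n]["K"]),np.array(P[n]["T"]); c=(np.atleast_2d(X)-T[:3,3])@T[:3,:3]; q=c@K.T; return q[:,:2]/q[:,2:]
E
python3 - <<'E'
from h import *
im=cv2.imread("pics/top0.png"); s=cv2.imread("pics/side0.png")
h=cv2.cvtColor(im,cv2.COLOR_BGR2HSV)
m=(((h[...,0]<8)|(h[...,0]>170))&(h[...,1]>130)&(h[...,2]>60)).astype(np.uint8); m[:, :150]=0;m[:,290:]=0;m[:90]=0;m[205:]=0
c=max(cv2.findContours(m,0,1)[0],key=cv2.contourArea)
hull=cv2.convexHull(c)[:,0].astype(float)
W=np.array([onplane("top",p,.051) for p in cv2.findContours(m,0,1)[0][0][:,0]]) if 0 else np.array([onplane("top",p,.051) for p in c[:,0]])
# robust circle r=.112
from scipy.optimize import least_squares
r=least_squares(lambda q:np.hypot(W[:,0]-q[0],W[:,1]-q[1])-.112,[.55,.2],loss="cauchy",f_scale=.002)
print("foot centre",r.x, np.median(np.abs(r.fun)))
g=im[...].max(2)
mt=((g<75)).astype(np.uint8); mt[:, :255]=0;mt[:,275:]=0;mt[:145]=0;mt[175:]=0
cc=max(cv2.findContours(mt,0,1)[0],key=cv2.contourArea); M=cv2.moments(cc); t=(M["m10"]/M["m00"],M["m01"]/M["m00"]); print("tab",t,cv2.boundingRect(cc),cv2.minAreaRect(cc),onplane("top",t,.038))
print("grinder",onplane("top",(193,245),.135))
a=cv2.resize(im[90:210,150:310],None,fx=5,fy=5,interpolation=cv2.INTER_CUBIC);cv2.imwrite("pics/t1.png",a)
a=cv2.resize(s[110:250,190:360],None,fx=4,fy=4,interpolation=cv2.INTER_CUBIC);cv2.imwrite("pics/s1.png",a)
E
```

```text
foot centre [0.62641683 0.19372154] 0.010587614332993212Traceback (most recent call last):
  File "<stdin>", line 14, in <module>
ValueError: max() iterable argument is empty
```

```bash
python3 - <<'E'
from h import *
im=cv2.imread("pics/top0.png"); s=cv2.imread("pics/side0.png")
print(im[152:168,258:274].max(2))
a=cv2.resize(im[90:210,150:310],None,fx=5,fy=5,interpolation=cv2.INTER_CUBIC);cv2.imwrite("pics/t1.png",a)
a=cv2.resize(s[110:250,190:360],None,fx=4,fy=4,interpolation=cv2.INTER_CUBIC);cv2.imwrite("pics/s1.png",a)
E
```

```text
[[194 190 189 220 230 196 196 196 195 194 193 190 189 188 187 189]
 [192 190 191 223 230 195 196 197 195 192 192 191 189 189 189 190]
 [187 188 193 225 229 178 168 173 181 186 189 194 192 192 192 191]
 [186 185 192 226 227 153 107 115 135 142 154 178 190 189 191 190]
 [185 183 196 230 228 142  84  85  90  89 108 160 190 190 189 190]
 [181 182 204 237 227 135  84  88  90  86 120 171 194 193 192 193]
 [180 180 208 238 218 121  85  90  91  90 140 187 197 197 196 196]
 [177 179 211 236 204 105  84  88  88  92 153 194 200 198 198 198]
 [175 182 221 237 184  98  85  91  87  96 163 199 200 197 195 196]
 [173 190 227 229 157  89  88  88  89 105 168 202 197 196 195 194]
 [173 201 231 216 130  82  86  85  86 110 171 199 198 196 195 196]
 [172 209 233 206 143 112 106  98  96 128 177 197 195 196 196 196]
 [176 218 231 203 184 176 174 171 163 169 191 200 198 199 199 198]
 [192 225 226 203 199 203 203 203 198 196 201 199 199 200 200 201]
 [210 231 215 202 202 203 203 203 202 202 202 201 201 200 199 200]
 [228 232 210 200 200 200 201 200 201 200 199 200 200 200 200 199]]
```

View pics/t1.png

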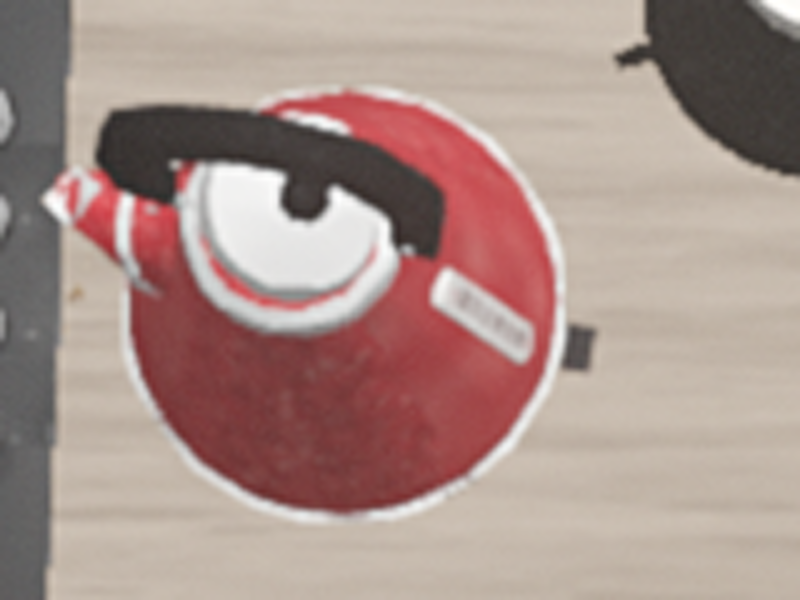

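View pics/s1.png

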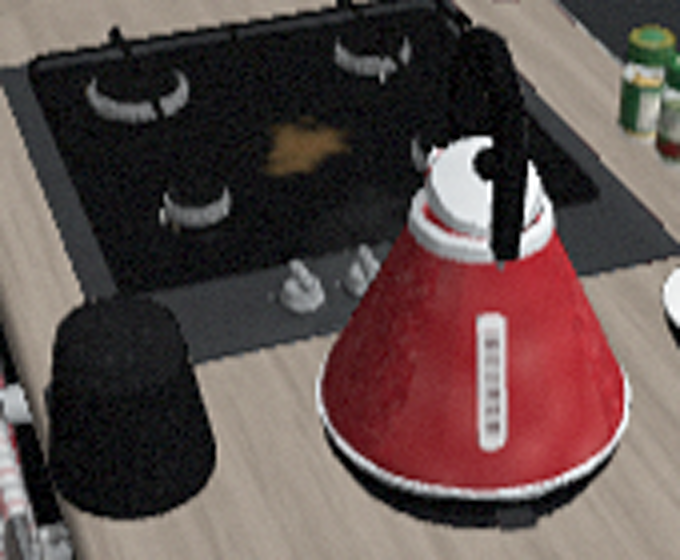

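The crops show the rim circle centred at top pixel (218.8,151), the tab at (266,159.6), the switch-side post foot at side pixel (316,175) and the open lid under the loop. The lid's near edge has a red gap below it.

```bash
cat >> h.py <<'E'
def kf(p,q): # kettle frame mm -> world
    c,s=np.cos(q[2]),np.sin(q[2]); p=np.atleast_2d(p)/1000.
    return np.c_[q[0]+c*p[:,0]-s*p[:,1], q[1]+s*p[:,0]+c*p[:,1], .02+p[:,2]]
E
python3 - <<'E'
from h import *
from scipy.optimize import least_squares
im=cv2.imread("pics/top0.png"); s=cv2.imread("pics/side0.png")
# rim circle in top: white/red outer boundary, lower half rays
hsv=cv2.cvtColor(im,cv2.COLOR_BGR2HSV)
wood=lambda p:None
pts=[]
c0=np.array([218.8,151.])
for a in np.deg2rad(np.r_[-75:0:3,25:165:3]):
    r=np.arange(36,49,.25); xy=c0+np.c_[np.cos(a)*r,np.sin(a)*r]
    sat=cv2.remap(hsv[...,1].astype(np.float32),xy[:,0].astype(np.float32)[None],xy[:,1].astype(np.float32)[None],1)[0]
    i=np.where(sat>110)[0]
    pts.append(xy[i[-1]])   # red -> white edge
W=np.array([onplane("top",p,.053) for p in pts])
f=least_squares(lambda q:np.hypot(W[:,0]-q[0],W[:,1]-q[1])-q[2],[.56,.2,.11],loss="soft_l1",f_scale=.002)
print("rim centre,r",f.x,np.abs(f.fun).mean())
g=im.max(2)[150:170,260:272]; w=np.clip(150-g.astype(float),0,70); w[:, :2]=0
yy,xx=np.mgrid[150:170,260:272]; t=np.array([(w*xx).sum(),(w*yy).sum()])/w.sum()
T=onplane("top",t,.038); d=T[:2]-f.x[:2]; print("tab",t,T,np.hypot(*d))
yaw=np.arctan2(-d[1],-d[0])-np.pi/2
u=d/np.hypot(*d); o=f.x[:2]+.009*u
q=[o[0],o[1],yaw]; print("pose",q,np.rad2deg(yaw))
names=dict(tab=(0,-115,18),tabend=(0,-124,14.5),htop=(0,7,319),postS=(0,-60,192),centre=(0,9,31))
for k,v in names.items(): print(k,np.round(kf(v,q),4),[np.round(proj(n,kf(v,q))[0],1) for n in("top","side")])
for th in(0,.35,.45,.6): # lid rim free edge and knob
    y,z=np.array([80,0]);R=np.array([[np.cos(th),-np.sin(th)],[np.sin(th),np.cos(th)]])
    for nm,v in(("free",(80,0)),("knobtop",(40,36))):
        a=R@v; X=kf((0,-31+a[0],191+a[1]),q); print(th,nm,[np.round(proj(n,X)[0],1) for n in("top","side")])
for n,uv,z in(("grinder","top",.135),("mug",0,0)): pass
print("grinder top",onplane("top",(193,245),.135), "mug",onplane("top",(365,138),.096))
E
```

```text
rim centre,r [0.62604401 0.1879968  0.10877788] 0.00040047873682879764
tab [265.13094245 159.21643036] [0.60592312 0.06583085 0.038     ] 0.12381182906863829
pose [np.float64(0.6245814063473379), np.float64(0.17911644159947981), np.float64(-0.16323588054453864)] -9.35272702030373
tab [[0.6059 0.0656 0.038 ]] [array([265.2, 159.2]), array([318.6, 238.6])]
tabend [[0.6044 0.0568 0.0345]] [array([268.6, 160.1]), array([319.4, 241.7])]
htop [[0.6257 0.186  0.339 ]] [array([196.6, 114.2]), array([312.7, 117.7])]
postS [[0.6148 0.1199 0.212 ]] [array([238.3, 138.2]), array([316.9, 174.8])]
centre [[0.626 0.188 0.051]] [array([218.3, 149.9]), array([308. , 206.9])]
0 free [array([189.7, 129.8]), array([306.8, 153.3])]
0 knobtop [array([204.5, 128.2]), array([310.9, 149.4])]
0.35 free [array([189.1, 126.5]), array([307.6, 145.6])]
0.35 knobtop [array([210.5, 127.8]), array([312.5, 148.4])]
0.45 free [array([189.8, 125.7]), array([308. , 143.8])]
0.45 knobtop [array([212.6, 127.9]), array([313. , 148.6])]
0.6 free [array([191.5, 124.7]), array([308.7, 141.5])]
0.6 knobtop [array([216.1, 128.2]), array([313.8, 149.2])]
grinder top [0.37898962 0.2279801  0.135     ] mug [ 0.65137171 -0.18674273  0.096     ]
```

```bash
cat >> h.py <<'E'
Q=[.62458,.17912,-.16324]
def plan(pk, tool_y, tool_z, n=5):
    "5 cumulative rows to a kettle-frame TCP (mm) with kettle-frame tool axes"
    st=robot.observe(); R0=Rn.from_euler("xyz",st["tool_rot"]); p0=np.array(st["tool_pos"])
    y=np.array(tool_y,float); z=np.array(tool_z,float); z/=np.linalg.norm(z); y/=np.linalg.norm(y)
    Rk=np.c_[np.cross(y,z),y,z]; R1=Rn.from_euler("z",Q[2])*Rn.from_matrix(Rk)
    d=R0.inv().apply(kf(pk,Q)[0]-p0)*100; r=np.rad2deg((R0.inv()*R1).as_rotvec())
    print("target",kf(pk,Q)[0].round(4),"total cm",d.round(2),"deg",r.round(2),"|d|",np.linalg.norm(d).round(2),np.linalg.norm(r).round(1))
def kpos():
    st=robot.observe(); p=np.array(st["tool_pos"]); c,s=np.cos(Q[2]),np.sin(Q[2]); d=(p-[Q[0],Q[1],.02])*1000
    print("t",round(st["time"],2),"kettle mm",np.round([c*d[0]+s*d[1],-s*d[0]+c*d[1],d[2]],1),"F",np.round(st["contact_force"],2),"q",np.round(st["qpos"],2))
L=np.deg2rad(25); LZ=(np.sin(L),0,-np.cos(L))
E
python3 -c "
from h import *
kpos(); plan((-130,26,300),(0,1,0),LZ)"
```

```text
t 0.1 kettle mm [-463.3  231.6  206.1] F [0.3  0.29 0.97] q [ 1.02  0.34  1.52 -0.    1.28 -0.15]
target [0.5005 0.2259 0.32  ] total cm [-37.24 -12.11  -9.38] deg [ -3.06 -24.9  -13.43] |d| 40.27 28.5
```

Call:
step_arm:
  increments:
    - {"delta_pos":[-2,-1,-3],"dr":[0,-2,-1],"fingers":1}
    - {"delta_pos":[-6,-2,-6],"dr":[0,-5,-3],"fingers":1}
    - {"delta_pos":[-11,-4,-9],"dr":[-1,-8,-5],"fingers":1}
    - {"delta_pos":[-16,-5.5,-9.4],"dr":[-1,-12,-6],"fingers":1}
    - {"delta_pos":[-20,-6.5,-9.4],"dr":[-1.5,-14,-7],"fingers":1}
  newtons: 10

```text
time: 0.72
tool_pos: [0.3649, 0.3441, 0.3212]
tool_rot: [3.13, 0.247, 2.862]
contact_force: [-0.7, 0.6, -1.2]
opening: 0.0465
grip_force: 0.0
```

```bash
python3 -c "
from h import *
kpos(); plan((-110,26,290),(0,1,0),LZ)"
```

```text
t 0.72 kettle mm [-283.   120.5  301.2] F [-0.7   0.55 -1.24] q [ 0.73  0.17  1.52 -0.21  1.31 -0.52]
target [0.5203 0.2227 0.31  ] total cm [-17.46  -7.44   5.47] deg [ -1.57 -10.78  -6.37] |d| 19.75 12.6
```

Call:
step_arm:
  increments:
    - {"delta_pos":[-4.5,-1.9,1.3],"dr":[-0.4,-3,-1.6],"fingers":1}
    - {"delta_pos":[-9,-3.8,2.6],"dr":[-0.8,-6,-3.2],"fingers":1}
    - {"delta_pos":[-13.5,-5.6,4.0],"dr":[-1.2,-9,-5],"fingers":1}
    - {"delta_pos":[-17.4,-7.4,5.4],"dr":[-1.6,-10.8,-6.4],"fingers":1}
    - {"delta_pos":[-17.4,-7.4,5.4],"dr":[-1.6,-10.8,-6.4],"fingers":1}

```text
time: 1.35
tool_pos: [0.5194, 0.222, 0.3086]
tool_rot: [-3.14, 0.433, 2.975]
contact_force: [-0.4, 0.1, -0.4]
opening: 0.0014
grip_force: 0.0
```

```bash
python3 -c "
from h import *
kpos(); plan((-30,26,245),(0,1,0),LZ)"
```

```text
t 1.35 kettle mm [-110.8   25.3  288.6] F [-0.38  0.1  -0.38] q [ 0.4   0.18  1.6  -0.27  1.01 -0.91]
target [0.5992 0.2096 0.265 ] total cm [-5.5   0.11  7.34] deg [-0.15 -0.19 -0.16] |d| 9.18 0.3
```

Call:
step_arm:
  increments:
    - {"delta_pos":[-1.2,0,1.6],"dr":[0,0,0],"fingers":1}
    - {"delta_pos":[-2.6,0,3.4],"dr":[0,0,0],"fingers":1}
    - {"delta_pos":[-4,0.1,5.2],"dr":[0,0,0],"fingers":1}
    - {"delta_pos":[-5.2,0.1,6.8],"dr":[0,0,0],"fingers":1}
    - {"delta_pos":[-5.5,0.1,7.3],"dr":[0,0,0],"fingers":1}

```text
time: 1.98
tool_pos: [0.5991, 0.212, 0.2651]
tool_rot: [-3.141, 0.433, 2.978]
contact_force: [0.3, 0.6, -0.2]
opening: 0.0001
grip_force: 0.0
```

```bash
python3 - <<'E'
from h import *
a=viewer.read_camera("top")[:,:,::-1];b=viewer.read_camera("side")[:,:,::-1]
a=cv2.resize(a[70:190,140:270],(520,480),interpolation=2);b=cv2.resize(b[90:210,255:325],(280,480),interpolation=2)
cv2.imwrite("pics/c1.png",np.hstack([a,b]))
kpos(); plan((-30,26,203),(0,1,0),LZ)
E
```

```text
t 2.08 kettle mm [-31.1  28.3 245.8] F [-1.01 -0.21 -0.97] q [ 0.32  0.33  1.52 -0.25  0.92 -0.98]
target [0.5992 0.2096 0.223 ] total cm [ 1.7  -0.23  3.93] deg [-0.03 -0.17 -0.  ] |d| 4.29 0.2
```

View pics/c1.png

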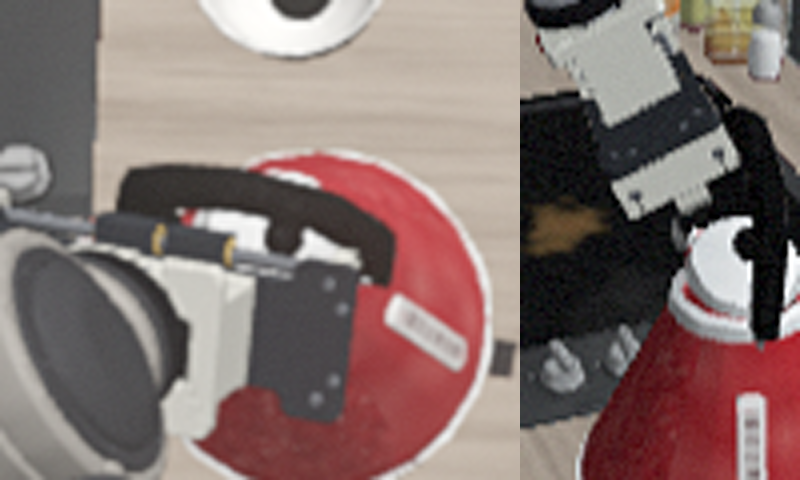

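The fingers are over the near flank of the lid. The gripper body is at the loop's near side with a small gap (side pane about (740,150)). Going straight down now.

Call:
step_arm:
  increments:
    - {"delta_pos":[0.17,0,0.36],"dr":[0,0,0],"fingers":1}
    - {"delta_pos":[0.34,0,0.72],"dr":[0,0,0],"fingers":1}
    - {"delta_pos":[0.51,0,1.09],"dr":[0,0,0],"fingers":1}
    - {"delta_pos":[0.68,0,1.45],"dr":[0,0,0],"fingers":1}
    - {"delta_pos":[0.85,0,1.81],"dr":[0,0,0],"fingers":1}

```text
time: 2.7
tool_pos: [0.5982, 0.2122, 0.2466]
tool_rot: [3.141, 0.435, 2.978]
contact_force: [-0.7, -0.2, -0.7]
opening: 0.0008
grip_force: 0.0
```

```bash
python3 -c "
from h import *
kpos()"
```

```text
t 2.7 kettle mm [-31.4  28.3 226.6] F [-0.7  -0.22 -0.73] q [ 0.32  0.34  1.55 -0.26  0.87 -0.96]
```

Next, 12 mm down, in small rows.

Call:
step_arm:
  increments:
    - {"delta_pos":[0.1,0,0.22],"dr":[0,0,0],"fingers":1}
    - {"delta_pos":[0.2,0,0.44],"dr":[0,0,0],"fingers":1}
    - {"delta_pos":[0.3,0,0.65],"dr":[0,0,0],"fingers":1}
    - {"delta_pos":[0.4,0,0.87],"dr":[0,0,0],"fingers":1}
    - {"delta_pos":[0.5,0,1.09],"dr":[0,0,0],"fingers":1}

```text
time: 3.32
tool_pos: [0.5984, 0.2123, 0.2348]
tool_rot: [3.141, 0.435, 2.978]
contact_force: [0.0, 0.1, 1.6]
opening: 0.0005
grip_force: 0.7
```

Call:
step_arm:
  increments:
    - {"delta_pos":[0.05,0,0.1],"dr":[0,0,0],"fingers":1}
    - {"delta_pos":[0.1,0,0.2],"dr":[0,0,0],"fingers":1}
    - {"delta_pos":[0.15,0,0.3],"dr":[0,0,0],"fingers":1}
    - {"delta_pos":[0.2,0,0.4],"dr":[0,0,0],"fingers":1}
    - {"delta_pos":[0.2,0,0.4],"dr":[0,0,0],"fingers":1}

```text
time: 3.95
tool_pos: [0.5981, 0.2121, 0.2301]
tool_rot: [-3.141, 0.434, 2.978]
contact_force: [-0.3, -0.0, 0.7]
opening: 0.0006
grip_force: 0.2
```

```bash
python3 -c "
from h import *
kpos()"
```

```text
t 3.95 kettle mm [-31.5  28.2 210.1] F [-0.26 -0.03  0.7 ] q [ 0.32  0.36  1.58 -0.27  0.84 -0.95]
```

Call:
step_arm:
  increments:
    - {"delta_pos":[0.05,0,0.1],"dr":[0,0,0],"fingers":1}
    - {"delta_pos":[0.1,0,0.2],"dr":[0,0,0],"fingers":1}
    - {"delta_pos":[0.15,0,0.3],"dr":[0,0,0],"fingers":1}
    - {"delta_pos":[0.2,0,0.4],"dr":[0,0,0],"fingers":1}
    - {"delta_pos":[0.2,0,0.4],"dr":[0,0,0],"fingers":1}

```text
time: 4.58
tool_pos: [0.598, 0.2122, 0.2257]
tool_rot: [-3.142, 0.434, 2.978]
contact_force: [-0.5, 0.2, 1.2]
opening: 0.0003
grip_force: 0.2
```

Call:
step_arm:
  increments:
    - {"delta_pos":[0.04,0,0.09],"dr":[0,0,0],"fingers":1}
    - {"delta_pos":[0.08,0,0.18],"dr":[0,0,0],"fingers":1}
    - {"delta_pos":[0.08,0,0.18],"dr":[0,0,0],"fingers":1}
    - {"delta_pos":[0.08,0,0.18],"dr":[0,0,0],"fingers":1}
    - {"delta_pos":[0.08,0,0.18],"dr":[0,0,0],"fingers":1}

```text
time: 5.2
tool_pos: [0.5981, 0.2121, 0.2238]
tool_rot: [-3.142, 0.435, 2.978]
contact_force: [-0.5, 0.2, 0.1]
opening: 0.0006
grip_force: 0.2
```

Call:
step_arm:
  increments:
    - {"delta_pos":[0.04,0,0.09],"dr":[0,0,0],"fingers":1}
    - {"delta_pos":[0.08,0,0.18],"dr":[0,0,0],"fingers":1}
    - {"delta_pos":[0.08,0,0.18],"dr":[0,0,0],"fingers":1}
    - {"delta_pos":[0.08,0,0.18],"dr":[0,0,0],"fingers":1}
    - {"delta_pos":[0.08,0,0.18],"dr":[0,0,0],"fingers":1}

```text
time: 5.82
tool_pos: [0.5981, 0.2122, 0.2219]
tool_rot: [3.141, 0.435, 2.978]
contact_force: [-0.7, 0.5, 0.3]
opening: 0.0004
grip_force: 0.2
```

Call:
step_arm:
  increments:
    - {"delta_pos":[0.02,0,0.05],"dr":[0,0,0],"fingers":1}
    - {"delta_pos":[0.04,0,0.09],"dr":[0,0,0],"fingers":1}
    - {"delta_pos":[0.04,0,0.09],"dr":[0,0,0],"fingers":1}
    - {"delta_pos":[0.04,0,0.09],"dr":[0,0,0],"fingers":1}
    - {"delta_pos":[0.04,0,0.09],"dr":[0,0,0],"fingers":1}

```text
time: 6.45
tool_pos: [0.5982, 0.2122, 0.2209]
tool_rot: [3.141, 0.435, 2.978]
contact_force: [-0.5, 0.2, 0.7]
opening: 0.0001
grip_force: 0.3
```

Call:
step_arm:
  increments:
    - {"delta_pos":[0.02,0,0.05],"dr":[0,0,0],"fingers":1}
    - {"delta_pos":[0.04,0,0.09],"dr":[0,0,0],"fingers":1}
    - {"delta_pos":[0.04,0,0.09],"dr":[0,0,0],"fingers":1}
    - {"delta_pos":[0.04,0,0.09],"dr":[0,0,0],"fingers":1}
    - {"delta_pos":[0.04,0,0.09],"dr":[0,0,0],"fingers":1}

```text
time: 7.08
tool_pos: [0.5983, 0.2123, 0.2202]
tool_rot: [3.141, 0.435, 2.978]
contact_force: [-0.7, 1.8, 3.8]
opening: 0.0004
grip_force: 2.0
```

Call:
step_arm:
  increments:
    - {"delta_pos":[0.02,0,0.05],"dr":[0,0,0],"fingers":1}
    - {"delta_pos":[0.04,0,0.09],"dr":[0,0,0],"fingers":1}
    - {"delta_pos":[0.04,0,0.09],"dr":[0,0,0],"fingers":1}
    - {"delta_pos":[0.04,0,0.09],"dr":[0,0,0],"fingers":1}
    - {"delta_pos":[0.04,0,0.09],"dr":[0,0,0],"fingers":1}

```text
time: 7.7
tool_pos: [0.5985, 0.2123, 0.2199]
tool_rot: [3.141, 0.436, 2.978]
contact_force: [-4.0, 0.1, 7.5]
opening: 0.0006
grip_force: 3.9
```

```bash
python3 - <<'E'
from h import *
a=viewer.read_camera("top")[:,:,::-1];b=viewer.read_camera("side")[:,:,::-1]
a=cv2.resize(a[70:190,140:270],(520,480),interpolation=2);b=cv2.resize(b[90:210,255:325],(280,480),interpolation=2)
cv2.imwrite("pics/c2.png",np.hstack([a,b]))
kpos()
E
```

```text
t 7.8 kettle mm [-31.2  28.5 199.9] F [-3.62  0.02  7.73] q [ 0.32  0.37  1.59 -0.27  0.81 -0.94]
```

View pics/c2.png

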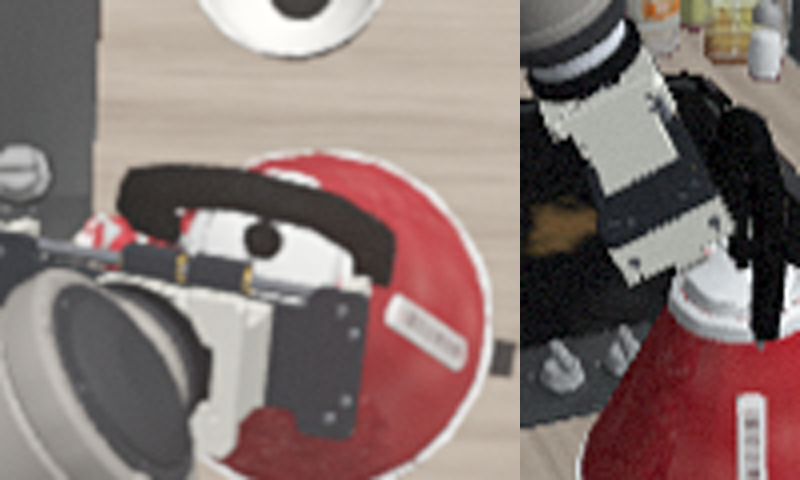

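The lid is shut: the rim gap is gone, the knob has moved to top pane (262,238), and the force rose against the stop at TCP z = 200 mm. I'll back out along the tool axis.

Call:
step_arm:
  increments:
    - {"delta_pos":[0,0,-1],"dr":[0,0,0],"fingers":1}
    - {"delta_pos":[0.2,0,-3],"dr":[0,0,0],"fingers":1}
    - {"delta_pos":[1.5,0,-6],"dr":[0,0,0],"fingers":1}
    - {"delta_pos":[4,0,-9.5],"dr":[0,0,0],"fingers":1}
    - {"delta_pos":[7,0,-13],"dr":[0,0,0],"fingers":1}

```text
time: 8.43
tool_pos: [0.4801, 0.2313, 0.3089]
tool_rot: [3.141, 0.435, 2.977]
contact_force: [-0.3, 0.6, 0.6]
opening: 0.0008
grip_force: 0.0
```

```bash
python3 - <<'E'
from h import *
a=viewer.read_camera("top")[:,:,::-1];b=viewer.read_camera("side")[:,:,::-1]
a=cv2.resize(a[70:190,140:270],(520,480),interpolation=2);b=cv2.resize(b[90:210,255:325],(280,480),interpolation=2)
cv2.imwrite("pics/c3.png",np.hstack([a,b]))
kpos()
S=np.deg2rad(20)
plan((-80,-190,200),(0,1,0),(0,np.sin(0),-1))
plan((0,-190,200),(1,0,0),(0,np.sin(S),-np.cos(S)))
plan((0,-190,200),(-1,0,0),(0,np.sin(S),-np.cos(S)))
E
```

```text
t 8.53 kettle mm [-152.3   28.8  290.9] F [ 0.78 -0.3  -0.26] q [ 0.45  0.12  1.67 -0.29  1.01 -0.84]
target [0.5148 0.0046 0.22  ] total cm [ -2.68 -21.92  11.22] deg [ 0.2  25.1   0.08] |d| 24.77 25.1
target [ 0.5937 -0.0084  0.22  ] total cm [ -9.93 -21.94  14.61] deg [ 4.23 35.09 91.94] |d| 28.17 98.5
target [ 0.5937 -0.0084  0.22  ] total cm [ -9.93 -21.94  14.61] deg [-34.35   4.14 -83.08] |d| 28.17 90.0
```

View pics/c3.png

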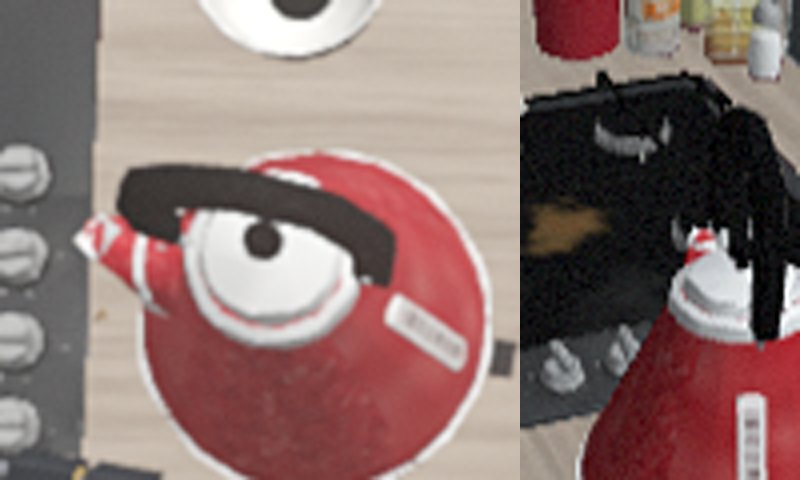

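The lid looks closed, with the knob at pane (262,240) and the kettle standing where it was. I'll check numerically.

```bash
python3 - <<'E'
from h import *
im=viewer.read_camera("top")[:,:,::-1]; cv2.imwrite("pics/top3.png",im)
for f in("pics/top0.png","pics/top3.png"):
    im=cv2.imread(f); g=im.max(2)
    m=(g<110).astype(np.uint8)[124:137,200:222]
    n,l,s,c=cv2.connectedComponentsWithStats(m); print(f,s.tolist(),(c+[200,124]).round(1).tolist())
    w=np.clip(150-im.max(2)[150:170,260:272].astype(float),0,70); w[:, :2]=0; yy,xx=np.mgrid[150:170,260:272]; print("tab",(w*xx).sum()/w.sum(),(w*yy).sum()/w.sum())
for th in(0,.02,.05,.1,.37):
    R=np.array([[np.cos(th),-np.sin(th)],[np.sin(th),np.cos(th)]]); a=R@(40,36); b=R@(40,26)
    print(th,[proj("top",kf((0,-31+v[0],191+v[1]),Q))[0].round(1).tolist() for v in(a,b)])
E
```

```text
pics/top0.png [[0, 0, 22, 13, 183], [6, 0, 16, 10, 103]] [[209.3, 131.4], [212.6, 127.5]]
tab 265.13094245204337 159.21643035863218
pics/top3.png [[0, 0, 22, 13, 179], [1, 0, 21, 11, 107]] [[211.3, 131.3], [209.2, 127.8]]
tab 265.12937660119553 159.21178479931683
0 [[204.5, 128.2], [205.4, 129.5]]
0.02 [[204.8, 128.1], [205.6, 129.5]]
0.05 [[205.2, 128.1], [205.8, 129.4]]
0.1 [[206.0, 128.0], [206.3, 129.2]]
0.37 [[210.9, 127.8], [209.9, 128.8]]
```

```bash
python3 - <<'E'
from h import *
for f in("pics/top0.png","pics/top3.png"):
    g=cv2.imread(f).max(2).astype(float); w=np.clip(190-g,0,140)
    for r in range(129,135): x=np.arange(199,219); ww=w[r,199:219]*(w[r,199:219]>40); print(f,r,round((ww*x).sum()/(ww.sum()+1e-9),1),int(ww.sum()/140*10)/10)
E
```

```text
pics/top0.png 129 210.4 8.0
pics/top0.png 130 210.4 8.3
pics/top0.png 131 210.2 7.5
pics/top0.png 132 210.5 6.5
pics/top0.png 133 210.5 4.0
pics/top0.png 134 0.0 0.0
pics/top3.png 129 205.3 8.0
pics/top3.png 130 205.3 8.1
pics/top3.png 131 205.2 7.5
pics/top3.png 132 205.4 6.9
pics/top3.png 133 205.2 5.8
pics/top3.png 134 205.5 2.1
```

```bash
cat >> h.py <<'E'
S=np.deg2rad(20); SZ=(0,np.sin(S),-np.cos(S))
E
python3 -c "
from h import *
plan((-140,-120,280),(1,0,0),SZ)"
```

```text
target [0.4669 0.0835 0.3   ] total cm [ -0.56 -14.89   1.31] deg [ 4.18 35.11 91.94] |d| 14.95 98.5
```

Call:
step_arm:
  increments:
    - {"delta_pos":[-0.1,-3,0.2],"dr":[0.4,3.5,9.2],"fingers":1}
    - {"delta_pos":[-0.2,-6,0.5],"dr":[0.8,7,18.4],"fingers":1}
    - {"delta_pos":[-0.3,-9,0.8],"dr":[1.2,10.5,27.6],"fingers":1}
    - {"delta_pos":[-0.4,-12,1],"dr":[1.6,14,36.8],"fingers":1}
    - {"delta_pos":[-0.5,-14.9,1.3],"dr":[2,17.5,46],"fingers":1}

```text
time: 9.2
tool_pos: [0.4675, 0.0814, 0.2975]
tool_rot: [2.977, 0.04, 2.179]
contact_force: [1.0, 0.3, -0.3]
opening: 0.0004
grip_force: 0.0
```

```bash
python3 -c "
from h import *
kpos();plan((-60,-190,200),(1,0,0),SZ)"
```

```text
t 9.2 kettle mm [-139.1 -121.9  277.5] F [ 1.02  0.34 -0.27] q [-0.03  0.1   1.66  0.07  1.23 -0.66]
target [0.5345 0.0014 0.22  ] total cm [-10.08  -0.42   8.2 ] deg [ 2.   17.48 45.51] |d| 13.0 48.8
```

Call:
step_arm:
  increments:
    - {"delta_pos":[-2,-0.1,1.6],"dr":[0.4,3.5,9.1],"fingers":1}
    - {"delta_pos":[-4,-0.2,3.2],"dr":[0.8,7,18.2],"fingers":1}
    - {"delta_pos":[-6,-0.2,4.8],"dr":[1.2,10.5,27.3],"fingers":1}
    - {"delta_pos":[-8,-0.3,6.5],"dr":[1.6,14,36.4],"fingers":1}
    - {"delta_pos":[-10.1,-0.4,8.2],"dr":[2,17.5,45.5],"fingers":1}

```text
time: 9.82
tool_pos: [0.5359, 0.0016, 0.2196]
tool_rot: [-3.141, -0.349, 1.408]
contact_force: [0.4, 0.4, -0.2]
opening: 0.0005
grip_force: 0.0
```

```bash
python3 -c "
from h import *
kpos();plan((0,-135,60),(1,0,0),SZ)"
```

```text
t 9.82 kettle mm [ -58.7 -189.6  199.6] F [ 0.4   0.39 -0.16] q [-0.35  0.37  1.56  0.36  1.3  -0.29]
target [0.6026 0.0459 0.08  ] total cm [ 0.35  5.87 14.98] deg [-0.02 -0.02 -0.  ] |d| 16.09 0.0
```

Call:
step_arm:
  increments:
    - {"delta_pos":[0.1,1.7,3.5],"dr":[0,0,0],"fingers":1}
    - {"delta_pos":[0.2,3.4,7.5],"dr":[0,0,0],"fingers":1}
    - {"delta_pos":[0.3,4.8,11.5],"dr":[0,0,0],"fingers":1}
    - {"delta_pos":[0.35,5.9,14.5],"dr":[0,0,0],"fingers":1}
    - {"delta_pos":[0.35,5.9,15],"dr":[0,0,0],"fingers":1}

```text
time: 10.45
tool_pos: [0.6014, 0.0474, 0.0781]
tool_rot: [-3.139, -0.348, 1.413]
contact_force: [0.1, 0.7, 0.9]
opening: 0.0007
grip_force: 0.0
```

```bash
python3 -c "
from h import *
kpos();plan((0,-121,26),(1,0,0),SZ)"
```

```text
t 10.45 kettle mm [  -1.5 -133.8   58.1] F [0.11 0.69 0.88] q [-0.23  0.63  1.55  0.41  1.03 -0.3 ]
target [0.6049 0.0597 0.046 ] total cm [0.1  0.16 3.46] deg [-0.25  0.09  0.27] |d| 3.46 0.4
```

Call:
step_arm:
  increments:
    - {"delta_pos":[0,0,0.9],"dr":[0,0,0],"fingers":1}
    - {"delta_pos":[0,0.1,1.9],"dr":[0,0,0],"fingers":1}
    - {"delta_pos":[0.1,0.1,2.7],"dr":[0,0,0],"fingers":1}
    - {"delta_pos":[0.1,0.1,3.3],"dr":[0,0,0],"fingers":1}
    - {"delta_pos":[0.1,0.1,3.4],"dr":[0,0,0],"fingers":1}

```text
time: 11.08
tool_pos: [0.6049, 0.0596, 0.0489]
tool_rot: [3.14, -0.347, 1.414]
contact_force: [0.4, -0.0, -0.7]
opening: 0.0009
grip_force: 0.0
```

```bash
python3 - <<'E'
from h import *
a=viewer.read_camera("top")[:,:,::-1];b=viewer.read_camera("side")[:,:,::-1]
a=cv2.resize(a[110:190,220:300],(400,400),interpolation=2);b=cv2.resize(b[190:270,280:360],(400,400),interpolation=2)
cv2.imwrite("pics/c4.png",np.hstack([a,b]))
kpos();plan((0,-121,20),(1,0,0),SZ)
E
```

```text
t 11.18 kettle mm [   0.3 -121.3   29.2] F [-0.13 -0.01 -0.86] q [-0.21  0.67  1.57  0.43  0.97 -0.31]
target [0.6049 0.0597 0.04  ] total cm [-0.29 -0.03  0.87] deg [0.   0.1  0.34] |d| 0.92 0.3
```

View pics/c4.png

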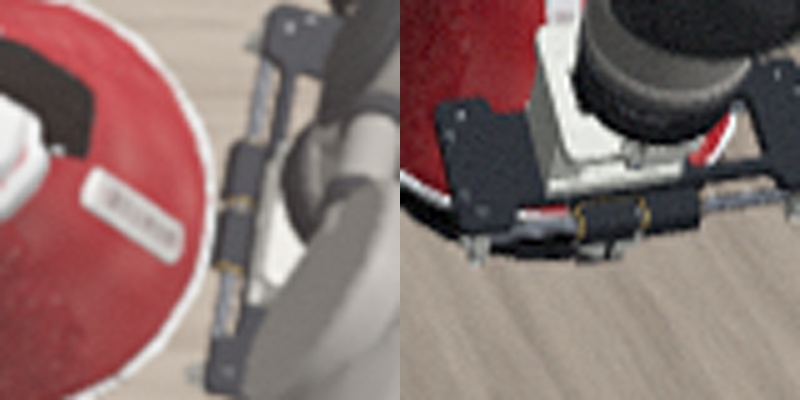

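The gripper body is clear of the cone, and the fingertips are over the tab, which they hide. Pressing straight down.

Call:
step_arm:
  increments:
    - {"delta_pos":[-0.05,0,0.15],"dr":[0,0,0],"fingers":1}
    - {"delta_pos":[-0.11,0,0.3],"dr":[0,0,0],"fingers":1}
    - {"delta_pos":[-0.17,0,0.47],"dr":[0,0,0],"fingers":1}
    - {"delta_pos":[-0.22,0,0.62],"dr":[0,0,0],"fingers":1}
    - {"delta_pos":[-0.27,0,0.75],"dr":[0,0,0],"fingers":1}

```text
time: 11.8
tool_pos: [0.6051, 0.0594, 0.041]
tool_rot: [3.14, -0.347, 1.414]
contact_force: [-0.1, 0.4, -0.6]
opening: 0.0006
grip_force: 0.0
```

Call:
step_arm:
  increments:
    - {"delta_pos":[-0.03,0,0.09],"dr":[0,0,0],"fingers":1}
    - {"delta_pos":[-0.06,0,0.18],"dr":[0,0,0],"fingers":1}
    - {"delta_pos":[-0.1,0,0.28],"dr":[0,0,0],"fingers":1}
    - {"delta_pos":[-0.1,0,0.28],"dr":[0,0,0],"fingers":1}
    - {"delta_pos":[-0.1,0,0.28],"dr":[0,0,0],"fingers":1}

```text
time: 12.42
tool_pos: [0.6052, 0.0594, 0.0382]
tool_rot: [3.14, -0.347, 1.414]
contact_force: [-0.3, 0.2, -0.2]
opening: 0.0006
grip_force: 0.2
```

Call:
step_arm:
  increments:
    - {"delta_pos":[-0.03,0,0.09],"dr":[0,0,0],"fingers":1}
    - {"delta_pos":[-0.06,0,0.18],"dr":[0,0,0],"fingers":1}
    - {"delta_pos":[-0.06,0,0.18],"dr":[0,0,0],"fingers":1}
    - {"delta_pos":[-0.06,0,0.18],"dr":[0,0,0],"fingers":1}
    - {"delta_pos":[-0.06,0,0.18],"dr":[0,0,0],"fingers":1}

```text
time: 13.05
tool_pos: [0.6052, 0.0594, 0.0362]
tool_rot: [3.14, -0.347, 1.414]
contact_force: [0.7, 0.3, -0.2]
opening: 0.0008
grip_force: 0.4
```

```bash
python3 -c "
from h import *
kpos()"
```

```text
t 13.05 kettle mm [   0.3 -121.3   16.2] F [ 0.69  0.26 -0.25] q [-0.21  0.69  1.57  0.43  0.94 -0.32]
```

Call:
step_arm:
  increments:
    - {"delta_pos":[-0.03,0,0.09],"dr":[0,0,0],"fingers":1}
    - {"delta_pos":[-0.06,0,0.18],"dr":[0,0,0],"fingers":1}
    - {"delta_pos":[-0.06,0,0.18],"dr":[0,0,0],"fingers":1}
    - {"delta_pos":[-0.06,0,0.18],"dr":[0,0,0],"fingers":1}
    - {"delta_pos":[-0.06,0,0.18],"dr":[0,0,0],"fingers":1}

```text
time: 13.68
tool_pos: [0.6052, 0.0596, 0.0344]
tool_rot: [3.14, -0.347, 1.414]
contact_force: [-0.9, -1.1, 0.2]
opening: 0.0003
grip_force: 0.3
```

Call:
step_arm:
  increments:
    - {"delta_pos":[-0.03,0,0.09],"dr":[0,0,0],"fingers":1}
    - {"delta_pos":[-0.03,0,0.09],"dr":[0,0,0],"fingers":1}
    - {"delta_pos":[-0.03,0,0.09],"dr":[0,0,0],"fingers":1}
    - {"delta_pos":[-0.03,0,0.09],"dr":[0,0,0],"fingers":1}
    - {"delta_pos":[-0.03,0,0.09],"dr":[0,0,0],"fingers":1}

```text
time: 14.3
tool_pos: [0.6052, 0.0596, 0.0334]
tool_rot: [3.14, -0.347, 1.414]
contact_force: [-0.3, -0.2, 1.1]
opening: 0.0005
grip_force: 0.2
```

Call:
step_arm:
  increments:
    - {"delta_pos":[-0.03,0,0.09],"dr":[0,0,0],"fingers":1}
    - {"delta_pos":[-0.03,0,0.09],"dr":[0,0,0],"fingers":1}
    - {"delta_pos":[-0.03,0,0.09],"dr":[0,0,0],"fingers":1}
    - {"delta_pos":[-0.03,0,0.09],"dr":[0,0,0],"fingers":1}
    - {"delta_pos":[-0.03,0,0.09],"dr":[0,0,0],"fingers":1}

```text
time: 14.92
tool_pos: [0.6052, 0.0596, 0.0326]
tool_rot: [3.139, -0.347, 1.414]
contact_force: [-0.0, -0.6, 1.7]
opening: 0.0005
grip_force: 1.5
```

Call:
step_arm:
  increments:
    - {"delta_pos":[-0.03,0,0.09],"dr":[0,0,0],"fingers":1}
    - {"delta_pos":[-0.03,0,0.09],"dr":[0,0,0],"fingers":1}
    - {"delta_pos":[-0.03,0,0.09],"dr":[0,0,0],"fingers":1}
    - {"delta_pos":[-0.03,0,0.09],"dr":[0,0,0],"fingers":1}
    - {"delta_pos":[-0.03,0,0.09],"dr":[0,0,0],"fingers":1}

```text
time: 15.55
tool_pos: [0.6053, 0.0596, 0.0323]
tool_rot: [3.139, -0.348, 1.414]
contact_force: [-2.1, -0.7, 8.3]
opening: 0.0006
grip_force: 4.1
```

The firm stop was met at 8 N, TCP z = 12 mm, as expected for the full 6 mm of travel. Withdrawing.

Call:
step_arm:
  increments:
    - {"delta_pos":[0.1,0,-1],"dr":[0,0,0],"fingers":1}
    - {"delta_pos":[0.4,0,-4],"dr":[0,0,0],"fingers":1}
    - {"delta_pos":[1,-1,-9],"dr":[0,0,0],"fingers":1}
    - {"delta_pos":[1.5,-4,-14],"dr":[0,0,0],"fingers":1}
    - {"delta_pos":[2,-8,-18],"dr":[0,0,0],"fingers":1}

```text
time: 16.18
tool_pos: [0.5189, 0.0296, 0.2093]
tool_rot: [3.138, -0.347, 1.414]
contact_force: [0.5, -0.4, 0.9]
opening: 0.0006
grip_force: 0.0
```

Call:
step_arm:
  increments:
    - {"delta_pos":[0,-4,-1],"dr":[0,0,0],"fingers":1}
    - {"delta_pos":[0,-8,-2],"dr":[0,0,0],"fingers":1}
    - {"delta_pos":[0,-12,-2],"dr":[0,0,0],"fingers":1}
    - {"delta_pos":[0,-13,-2],"dr":[0,0,0],"fingers":1}
    - {"delta_pos":[0,-13,-2],"dr":[0,0,0],"fingers":1}

```text
time: 16.8
tool_pos: [0.3901, 0.0438, 0.2264]
tool_rot: [3.138, -0.347, 1.414]
contact_force: [0.2, -0.6, 0.1]
opening: 0.0007
grip_force: 0.0
```

```bash
python3 - <<'E'
from h import *
A=viewer.read_camera("top")[:,:,::-1].copy();B=viewer.read_camera("side")[:,:,::-1].copy()
a=cv2.resize(A[90:210,150:280],(520,480),interpolation=2);b=cv2.resize(B[180:300,285:355],(280,480),interpolation=2)
cv2.imwrite("pics/c5.png",np.hstack([a,b]))
kpos()
for th in(0,.244):
    R=np.array([[np.cos(th),np.sin(th)],[-np.sin(th),np.cos(th)]]); v=R@(25,4) # outward, up
    X=kf((0,-99-v[0],14+v[1]),Q); print(th,proj("top",X).round(1),proj("side",X).round(1))
for f,i in(("before",cv2.imread("pics/top0.png")),("after",A)):
    g=i.max(2).astype(float); print(f,g[158:162,258:274].mean(0).round())
for f,i in(("before",cv2.imread("pics/side0.png")),("after",B)):
    g=i.max(2).astype(float); print(f,g[232:250,317:322].mean(1).round())
E
```

```text
t 16.9 kettle mm [-208.6 -171.7  206.2] F [0.06 0.17 0.07] q [-0.37  0.09  1.91  0.36  1.23 -0.35]
0 [[268.6 159.8]] [[319.5 240.8]]
0.244 [[268.7 160.3]] [[319.3 242.5]]
before [176. 183. 217. 235. 191. 103.  86.  89.  89.  96. 156. 196. 198. 197.
 196. 196.]
after [184. 190. 224. 240. 191. 109.  93.  96.  94. 100. 158. 200. 206. 204.
 203. 204.]
before [218. 209. 121.  28.  23.  42.  51.  50.  48.  45. 111. 157. 166. 166.
 166. 166. 166. 165.]
after [215. 207. 118.  30.  11.  30.  51.  51.  51.  49.  42. 106. 151. 165.
 163. 164. 162. 162.]
```

View pics/c5.png

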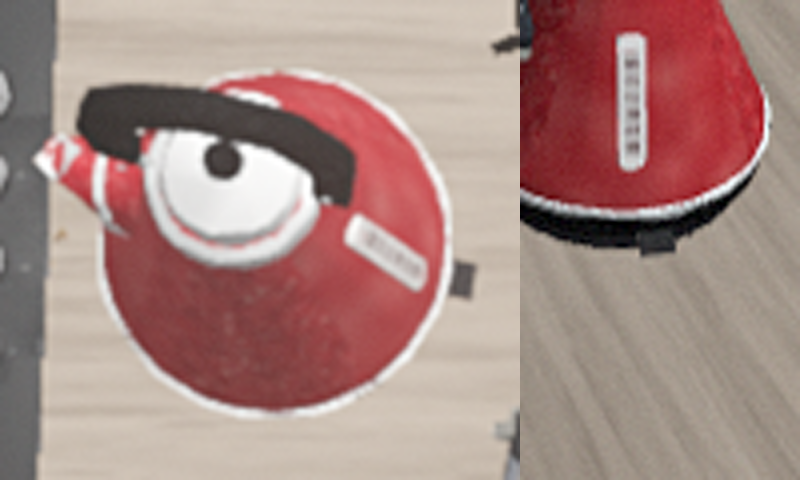

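The final view shows the lid seated, the tab lowered by about 1 px in the side pane (658,243), consistent with full travel, and the kettle unmoved. The hand is clear.

```bash
python3 -c "
from cell import robot
print(robot.hand_in())"
```

```text
the job is handed in; nothing more can be done
None
```

I pushed the kettle lid shut, then pressed the switch tab down, both to their firm stops at about 8 N; the kettle stayed in place, the hand is clear, and the job was handed in at about 17 s (no verdict was returned).

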